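Open the instrument box and put the forceps away

ROBOT

A 6-joint arm with a two-finger parallel gripper is mounted at the origin on a cart in front of the work surface, level with it; the furniture and walls round the work are solid. World frame = base frame: x ahead of the robot, y to its left, z up, the work surface at z = 0. Lengths are in mm, angles in rad, forces in N, time in s.
With the tool pointing down it reaches from about 350 to 775 mm from the base axis. Payload 7.3 kg.
Tool frame: the origin (TCP) lies midway between the tips of the shut fingers; the grasp point (between the pads) lies 19 mm behind it; z points along the fingers, y is the line along which they close (so a half turn about z gives the same grasp; the last joint's range is limited). The gripper opens to 92 mm and grips with 3 to 60 N. Pads are 19 mm wide; open, the fingers measure 130 mm over their backs; the gripper's body (75 mm by 190 mm) begins 47 mm behind the grasp point.
Start: joints at [1.081, 0.342, 1.524, -0, 1.275, -0.146], TCP at [176.946, 494.302, 226.741] pointing down, gripper open.
Joint ranges: [-2.53, 2.53], [-0.77, 2.02], [0.04, 2.7], [-1, 4.14], [0.28, 2.66], [-3.11, 3.11]. Speed limits (rad/s): [2.57, 2.57, 3.14, 3.14, 3.14, 3.14].

INTERFACE

Orientations are given as a unit quaternion [w, x, y, z].
In Python, from rig import * gives the robot as it stands. The module is installed in compiled form; this text tells all that it offers.
- The arm moves only by the tool jog_arm, never from a script. Its argument "series" is a list of rows, each a list of 4 numbers: the shift along the tool's x, y, z in cm, then the turn about the tool's z in rad. A call has exactly 5 rows; each row shifts and turns the commanded pose from where the row before left it, along the tool's axes as they then stand; what a row does not reach is not made up. A row lasts 1/12 s, in which the tool goes at most 41.7 mm and 7.16 degrees, less where a joint would pass 70% of its speed; a pose out of reach is approached as far as the arm can. A call with a gripper value outside its range is refused whole. "jaw" is the closure in counts, from 0 (fully open) to 255 (shut), set as the call begins (left out, the last holds). The fingers move at their own pace and stop on an object; "force" is the grip in N (left out, the last holds). Time passes only in rows, so rows that do not move let the fingers close, or fill a call up. It gives the time, the measured TCP pose, the force, the opening and the grip force at its end, in the units of the state.
- state(): the state, without advancing time (a new reading comes with each control period).
- capture(name): name is "scene" or "top" or "wrist"; returns a dict with "pixels" (384x512x3 uint8, red, green, blue), "intrinsics" (3x3 intrinsics, pixels), "rvec" (rotation vector, rad) and "tvec" (3), from world to camera coordinates, as OpenCV has them. Camera axes: x right, y down, z forward; pixel columns grow to the right and rows downward; lengths in mm; the calibration is good to about 2 mm. The wrist camera is an equidistant fisheye: a pixel r from the principal point sees the ray r / f radians off the axis. A picture is of the moment at which its call begins. There is no depth.
- hand_in(): hands the job in; it is judged then, once.
The state is a dict: "time": time; "joint_positions": joint angles; "joint_vel": joint speeds; "joint_torque": joint torques, N m; "tcp_pos": TCP position; "orientation": TCP orientation; "contact_force": force on the tool from outside, world axes, zero at the start; "ft_torque": the same for the moment, N m; "gripper_width": opening from 0.0 (shut) to 1.0 (fully open); "gripper_force": force on a finger pad.
Only numpy, scipy, OpenCV 4.12 (cv2) and the standard library are available. Lean on these libraries where they do the work, as an engineer would, in place of code of your own. Each camera call takes 0.05 s, during which the arm holds its last target. There are 200 camera calls.

TASK

Gently lift the hinged lid of the aluminium instrument box by its front lip until it leans back on its stop and stays open there, without flinging it or letting it fall. Then pick up the forceps, set them down flat (not dropped) inside the wide, empty compartment of the box and let go, leaving the lid open. Do not shift or tip the glass beaker and the measuring cylinder standing near the box.

Things in the scene. Friction and masses are not known exactly. Their poses are not given: they have to be found in the camera images.
- box: Open-topped aluminium instrument box under its lid, fixed to the worktop, 170 mm deep (its x) x 210 mm wide (its y) x 60 mm high, walls and floor 4 mm thick. Origin: centre of its underside, on the worktop; x points from the front (lip side, nearest the robot) to the hinge side, y to its left, z up.
- lid (a joint): Hinge angle of the lid, rad: 0 shut, grows as it opens, 1.92 is its stop (leaning back 20 degrees past upright). The lid weighs about 0.25 kg; its hinge is lightly damped (0.06 N m s/rad): let go below about 1.57 it falls shut, beyond about 1.65 it sinks back onto the stop by itself and stays.
- lid_hinge (a point): Point on the lid's hinge axis, mid-width, at the far rim of the box: 89 mm along the box's x from its origin, 61 mm above the worktop. Axes as the box; the lid turns about y. The lid is a 4 mm thick sheet whose underside passes through the axis.
- lid_lip (a point): Middle of the front edge of the lid's lip, on its underside, 200 mm from the hinge axis; moves with the lid. The lip is a steel tongue, 100 mm wide and 4 to 6 mm thick, that stands out 26 mm from the front wall of the box, 61 mm above the worktop while shut, with free space below it: it is raised from beneath.
- wide_bay (a point): Middle of the floor of the wide empty compartment, 34 mm to the left of the box's middle, 4 mm above the worktop; axes as the box. Inside 162 mm (x) by 134 mm (y). A 3 mm divider along x, 44 mm high over the worktop, parts it from a narrow right-hand compartment with a rubber stopper in it.
- forceps: Steel forceps lying on the worktop in front of or to the left of the sink, straight slim shape 117 mm long (its y), 16 mm wide (its x), 8 mm thick (its z), 22 g. Origin: centre of the underside. Pinch across the width at mid-length. The tall lab faucet rises over the far half of the sink (from about x = 0.65 m on): travel to and fro along the front edge of the worktop.
- beaker: Small glass beaker standing near the front edge of the worktop, to the left in front of the box, 56 mm across, 71 mm high, empty. Origin: centre of the underside. Not to be moved.
- cylinder: Measuring cylinder standing by the right-hand wall of the box, foot 54 x 62 mm, 211 mm high. Origin: centre of the underside. Not to be moved.
- white_stopper: White tapered rubber stopper standing on the worktop, 22 mm across and high: a bystander. Origin: centre of the underside.
- marker: Marker pen lying on the worktop, 135 mm long (its y), 17 mm thick: a bystander, not the forceps. Origin: centre of the underside.

How it is judged:
By the outcome, as a careful person would: the job done as asked, in the order asked, and still so for the second after the job is handed in, with the robot touching nothing.
It also fails if it takes over 72 s, if anything falls off the work surface, if the arm or the gripper's body presses on something with over 40 N, if the wrist force passes 120 N, or if a joint passes its speed limit or range.

## Working session

There is one attempt and no reset: what is moved stays moved. The work goes in short steps, Python scripts to look and compute and a tool call to move; the robot and the scene stay as the last step left them, time stands still between calls to the robot, and variables do not carry over. Pictures are saved under pics/ and viewed, at most 10 in all, crops included, and the job is handed in when it is done.

Besides the shell and the picture viewer there is one more tool, called in YAML: its name, and indented under it one key for each argument. jog_arm: Moves the arm, as the interface text tells. Its arguments: {"type":"object","properties":{"series":{"type":"array","items":{"type":"array","items":{"type":"number"}}},"jaw":{"type":"number"},"force":{"type":"number"}},"required":["series"]}

```bash
mkdir -p pics
cat > h.py <<'E'
from rig import *
import numpy as np, cv2
from scipy.spatial.transform import Rotation as R
def cam(n):
    c=capture(n); return c
def ray(c,u,v,z,fish=False):
    K=np.array(c['intrinsics'],float); Rm=cv2.Rodrigues(np.array(c['rvec'],float))[0]; t=np.array(c['tvec'],float).ravel()
    if fish:
        x=(u-K[0,2])/K[0,0]; y=(v-K[1,2])/K[1,1]; r=np.hypot(x,y)+1e-12
        d=np.array([np.sin(r)*x/r,np.sin(r)*y/r,np.cos(r)])
    else: d=np.array([(u-K[0,2])/K[0,0],(v-K[1,2])/K[1,1],1])
    o=-Rm.T@t; d=Rm.T@d
    return o+d*(z-o[2])/d[2]
def proj(c,P):
    return cv2.projectPoints(np.array(P,float).reshape(-1,1,3),np.array(c['rvec'],float),np.array(c['tvec'],float),np.array(c['intrinsics'],float),None)[0].reshape(-1,2)
E
python3 - <<'E'
from h import *
import pickle
cs={n:cam(n) for n in ('scene','top')}
pickle.dump(cs,open('c0.pkl','wb'))
for n in cs:
    cv2.imwrite(f'pics/{n}0.png',cv2.resize(cs[n]['pixels'][:,:,::-1],(800,600),interpolation=cv2.INTER_CUBIC))
    K=cs[n]['intrinsics'];Rm=cv2.Rodrigues(np.array(cs[n]['rvec'],float))[0]
    print(n,K,-Rm.T@np.array(cs[n]['tvec']).ravel(),Rm)
s=state();print(s)
E
```

```text
scene [[346.70283595   0.         256.8415777 ]
 [  0.         346.70283595 187.70092588]
 [  0.           0.           1.        ]] [-343.69988171 -808.80893752  796.18593371] [[ 0.66885205 -0.74333835 -0.00922164]
 [-0.39466529 -0.34455092 -0.85177695]
 [ 0.62998115  0.57335222 -0.52382343]]
top [[406.54546945   0.         255.10877241]
 [  0.         406.54546945 197.6932472 ]
 [  0.           0.           1.        ]] [ 331.46511214   -9.67096045 1325.74779461] [[-0.01552253 -0.99984155 -0.00871352]
 [-0.98397368  0.01682324 -0.17751836]
 [ 0.17763682  0.00581834 -0.98407891]]
{'time': 0.1, 'joint_positions': array([ 1.08099646e+00,  3.42667260e-01,  1.52493980e+00, -1.12469237e-06,
        1.27538363e+00, -1.45979758e-01]), 'joint_vel': array([-0.00124332,  0.000177  , -0.00296891, -0.00108732,  0.00258186,
        0.00038992]), 'joint_torque': array([ 2.52307553e-03, -4.32008994e+01, -2.44694728e+01,  7.19887507e-02,
        5.25368366e-02, -1.10193770e-05]), 'tcp_pos': array([176.76509802, 493.95749963, 226.10068653]), 'orientation': array([-2.17976493e-04,  1.71064357e-01,  9.85259609e-01, -6.64164486e-04]), 'contact_force': array([-1.00705003,  0.4796569 , -0.05605769]), 'ft_torque': array([ 0.00701522, -0.03400727,  0.06152629]), 'gripper_force': 0.0, 'gripper_width': 1.0035518950153826}
```

View pics/top0.png

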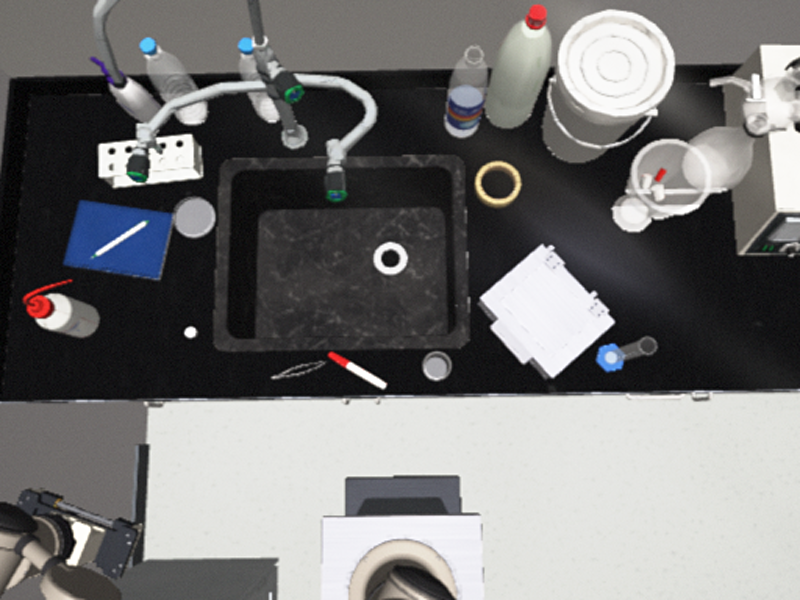

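View pics/scene0.png

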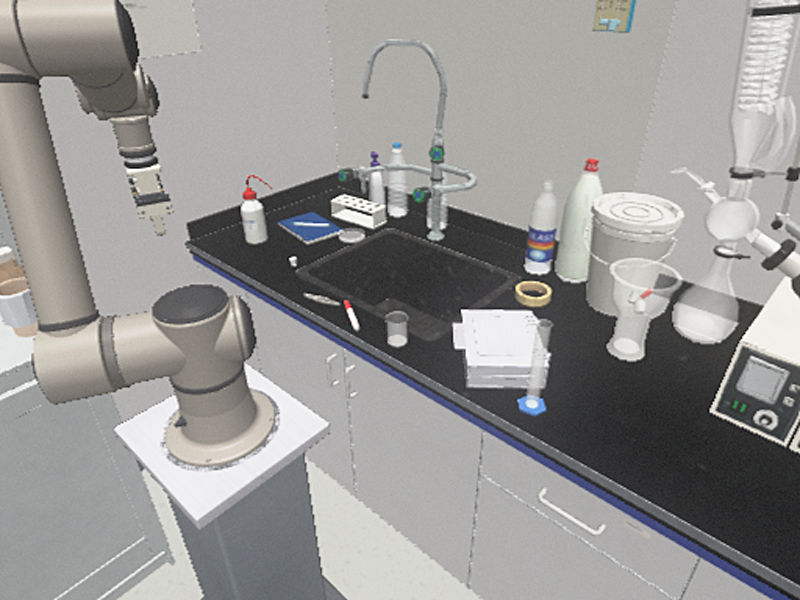

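The top view shows the box near (548,310) with its lip to the lower left, the forceps at (300,370), the marker at (357,370), the beaker at (436,366) and the cylinder foot at (610,357). Next I'll crop closer to measure.

Run:
```python
from h import *
import pickle
c=pickle.load(open('c0.pkl','rb'))['top']; im=c['pixels'][:,:,::-1]
# crop x 165..425, y 150..255 ; scale 3
a=cv2.resize(im[150:250,300:430],None,fx=6,fy=6,interpolation=cv2.INTER_CUBIC)
cv2.imwrite('pics/boxcrop.png',a)
def w(u,v,z): return ray(c,u*.64-.18,v*.64-.18,z).round(0)
for n,u,v,z in [('lidFL',480,298,65),('lidBL',547,247,65),('lidBR',614,320,65),('lidFR',550,377,65),('lip1',490,320,63),('lip2',525,365,63),('fA',272,377,4),('fB',327,365,4),('beaker',436,366,71),('cylfoot',610,357,5),('cyltop',648,345,211),('mk1',330,354,8),('mk2',384,386,8),('edge',300,399,0)]: print(n,w(u,v,z))
```

```text
lidFL [ 579. -166.   65.]
lidBL [ 683. -308.   65.]
lidBR [ 530. -433.   65.]
lidFR [ 418. -298.   65.]
lip1 [ 534. -185.   63.]
lip2 [ 443. -251.   63.]
fA [431. 264.   4.]
fB [454. 150.   4.]
beaker [443. -74.  71.]
cylfoot [ 461. -439.    5.]
cyltop [ 461. -440.  211.]
mk1 [477. 143.   8.]
mk2 [409.  31.   8.]
edge [385. 206.   0.]
```

View pics/boxcrop.png

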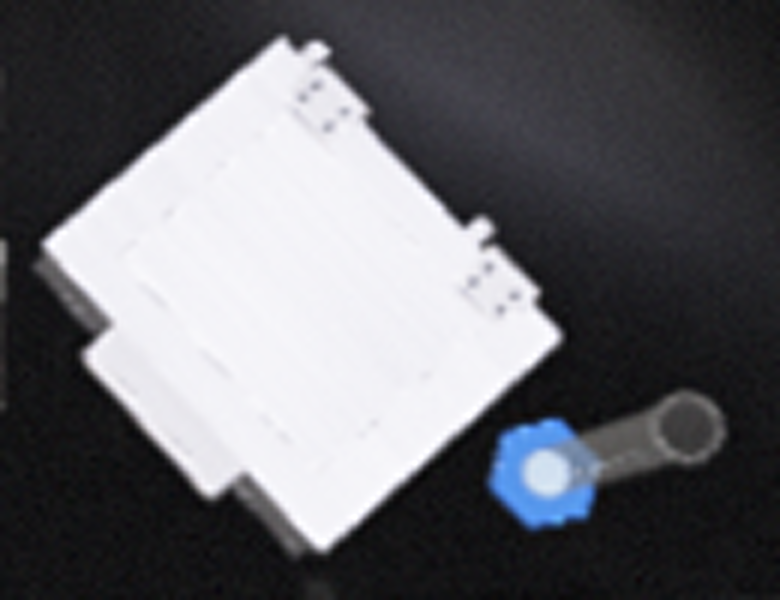

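The crop shows the lid corners at (283,37), (562,337), (318,552) and (42,245), and the lip's front edge from (83,355) to (210,498).

Run:
```python
from h import *
import pickle
c=pickle.load(open('c0.pkl','rb'))['top']; im=c['pixels'][:,:,::-1]
def w(u,v,z): return ray(c,300+(u+.5)/6-.5,150+(v+.5)/6-.5,z)
BL,BR,FR,FL=[w(*p,65)[:2] for p in [(283,37),(562,337),(318,552),(42,245)]]
l1,l2=[w(*p,65)[:2] for p in [(83,355),(210,498)]]
print(BL,BR,FR,FL,l1,l2)
for a,b in [(BL,BR),(FL,FR),(FL,BL),(FR,BR),(l1,l2)]:
    d=b-a; print(np.linalg.norm(d).round(1),np.degrees(np.arctan2(d[1],d[0])).round(1))
lm=(l1+l2)/2
# lid centre minus
cc=(BL+BR+FR+FL)/4
print('lipmid',lm,'lidcentre',cc)
```

```text
[ 690.58495314 -297.9734177 ] [ 526.02311062 -434.24932704] [ 416.34826036 -300.72636697] [ 579.61187411 -165.11607064] [ 520.73781425 -184.2686394 ] [ 445.01471866 -246.6955706 ]
213.7 -140.4
212.2 -140.3
173.1 -50.1
172.8 -50.6
98.1 -140.5
lipmid [ 482.87626645 -215.482105  ] lidcentre [ 553.14204956 -299.51629559]
```

jog_arm:
  series:
    - [0,0,0,0.107]
    - [0,0,0,0.107]
    - [0,0,0,0.107]
    - [0,0,0,0.107]
    - [0,0,0,0.107]
  jaw: 255
  force: 20

```text
time: 0.52
tcp_pos: [176.8, 494.1, 226.3]
orientation: [-0.0, 0.428, 0.904, -0.0]
contact_force: [0.6, -0.6, 0.6]
gripper_width: 0.685
gripper_force: 0.0
```

jog_arm:
  series:
    - [-3.4,0.3,0,0]
    - [-3.4,0.3,0,0]
    - [-3.4,0.3,0,0]
    - [-3.4,0.3,0,0]
    - [-3.4,0.3,0,0]

```text
time: 0.93
tcp_pos: [297.6, 371.6, 226.4]
orientation: [-0.0, 0.425, 0.905, -0.0]
contact_force: [1.1, -0.3, 0.6]
gripper_width: 0.323
gripper_force: 0.0
```

jog_arm:
  series:
    - [-3.4,0.3,0,0]
    - [-3.4,0.3,0,0]
    - [-3.4,0.3,0,0]
    - [-3.4,0.3,0,0]
    - [-3.4,0.3,0,0]

```text
time: 1.35
tcp_pos: [417.7, 250.2, 226.5]
orientation: [-0.0, 0.425, 0.905, -0.0]
contact_force: [0.7, 0.0, -0.3]
gripper_width: 0.006
gripper_force: 0.0
```

jog_arm:
  series:
    - [-2.4,-1.65,0,0]
    - [-2.4,-1.65,0,0]
    - [-2.4,-1.65,0,0]
    - [-2.4,-1.65,0,0]
    - [-2.4,-1.65,0,0]

```text
time: 1.77
tcp_pos: [429.7, 105.2, 226.4]
orientation: [-0.0, 0.425, 0.905, -0.0]
contact_force: [1.3, -0.1, -0.9]
gripper_width: 0.004
gripper_force: 0.0
```

jog_arm:
  series:
    - [-2.4,-1.65,0,0]
    - [-2.4,-1.65,0,0]
    - [-2.4,-1.65,0,0]
    - [-2.4,-1.65,0,0]
    - [-2.4,-1.65,0,0]

```text
time: 2.18
tcp_pos: [442.7, -39.8, 226.5]
orientation: [-0.0, 0.425, 0.905, 0.0]
contact_force: [0.8, 0.6, -0.1]
gripper_width: 0.003
gripper_force: 0.0
```

jog_arm:
  series:
    - [-2.4,-1.65,0,0]
    - [-2.4,-1.65,0,0]
    - [-2.4,-1.65,0,0]
    - [-2.4,-1.65,0,0]
    - [-2.4,-1.65,0,0]

```text
time: 2.6
tcp_pos: [455.8, -184.8, 226.4]
orientation: [-0.0, 0.425, 0.905, 0.0]
contact_force: [0.0, 0.3, -0.5]
gripper_width: 0.005
gripper_force: 0.0
```

jog_arm:
  series:
    - [0,0,3.4,0]
    - [0,0,3.4,0]
    - [0,0,3.4,0]
    - [0,0,3.4,0]
    - [0,0,3.4,0]

```text
time: 3.02
tcp_pos: [455.8, -183.4, 55.1]
orientation: [-0.0, 0.426, 0.905, 0.0]
contact_force: [-1.0, -0.4, -0.3]
gripper_width: 0.003
gripper_force: 0.0
```

Run:
```python
from h import *
c=cam('wrist'); s=state(); print(s['tcp_pos'],s['contact_force'],s['time'])
import pickle; pickle.dump(c,open('w1.pkl','wb'))
cv2.imwrite('pics/w1.png',cv2.resize(c['pixels'][:,:,::-1],(800,600)))
Rm=cv2.Rodrigues(np.array(c['rvec'],float))[0]
print(c['intrinsics'],-Rm.T@np.array(c['tvec']).ravel(),Rm)
```

```text
[ 452.35094693 -181.41476078   49.2336267 ] [-1.83558113  0.7783405  -4.53192887] 3.0667
[[297.31863964   0.         257.73932836]
 [  0.         297.31863964 188.17492805]
 [  0.           0.           1.        ]] [ 411.36160572 -130.58851785  213.01148015] [[ 7.70267852e-01  6.37720477e-01 -1.69240497e-04]
 [ 6.14972610e-01 -7.42721641e-01  2.64902348e-01]
 [ 1.68807953e-01 -2.04149841e-01 -9.64275229e-01]]
```

View pics/w1.png

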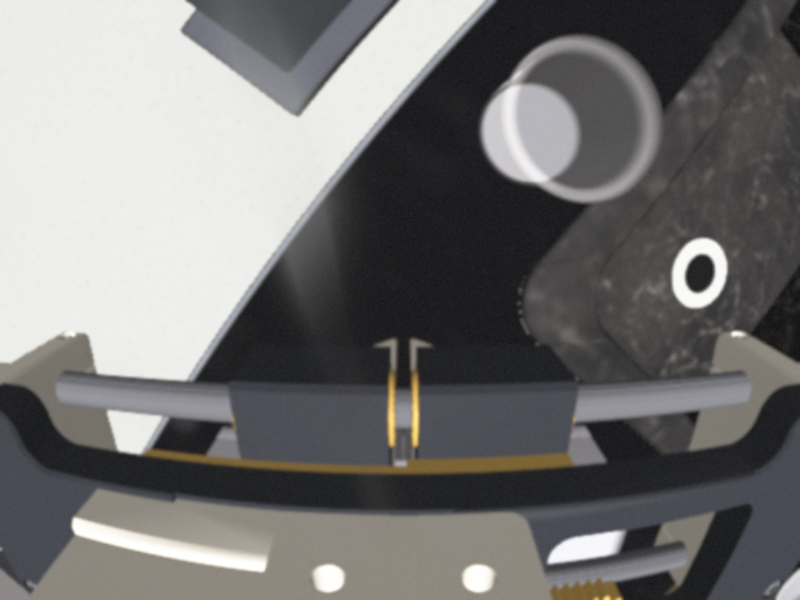

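The wrist view shows the shut fingers near (400,400), with small hook-like shapes at their ends at (385,345) and (420,345). The beaker is at (570,120). I'll enlarge the fingertips, because a toe could reach under the lip.

Run:
```python
from h import *
import pickle
c=pickle.load(open('w1.pkl','rb'))
a=c['pixels'][205:305,190:320,::-1]
a=(255*(a/255.)**0.4).astype(np.uint8)
cv2.imwrite('pics/w1z.png',cv2.resize(a,None,fx=6,fy=6,interpolation=cv2.INTER_CUBIC))
s=state();print(s['tcp_pos'],s['contact_force'],s['time'])
Rm=cv2.Rodrigues(np.array(c['rvec'],float))[0];t=np.array(c['tvec']).ravel();K=c['intrinsics']
A=R.from_quat(np.r_[s['orientation'][1:],s['orientation'][0]]).as_matrix()
for p in [(0,0,0),(9.5,0,0),(9.5,15,0),(9.5,-15,0),(9.5,0,-19),(9.5,19,-19),(9.5,0,-60)]:
    q=Rm@(s['tcp_pos']+A@np.array(p))+t; th=np.arctan2(np.hypot(q[0],q[1]),q[2]); ph=np.arctan2(q[1],q[0])
    u=K[0,2]+K[0,0]*th*np.cos(ph); v=K[1,2]+K[0,0]*th*np.sin(ph); print(p,((u-190)*6).round(),((v-205)*6).round())
```

```text
[ 452.35094693 -181.41476078   49.2336267 ] [-1.83558113  0.7783405  -4.53192887] 3.0667
(0, 0, 0) 398.0 97.0
(9.5, 0, 0) 398.0 7.0
(9.5, 15, 0) 553.0 6.0
(9.5, -15, 0) 244.0 7.0
(9.5, 0, -19) 398.0 79.0
(9.5, 19, -19) 616.0 78.0
(9.5, 0, -60) 397.0 310.0
```

View pics/w1z.png

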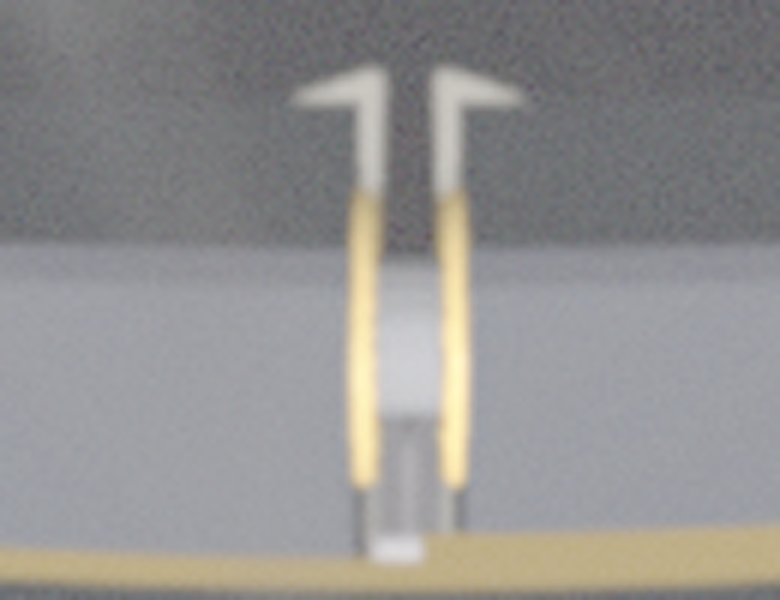

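The fingertips show thin pads with small outward flanges. I'll approach the lip edge and feel for contact.

jog_arm:
  series:
    - [-1,0,0,0]
    - [-1,0,0,0]
    - [-0.3,0,0,0]
    - [0,0,0,0]
    - [0,0,0,0]

```text
time: 3.48
tcp_pos: [471.8, -201.9, 58.4]
orientation: [0.002, 0.426, 0.905, -0.0]
contact_force: [0.5, -0.8, 0.6]
gripper_width: 0.007
gripper_force: 0.0
```

jog_arm:
  series:
    - [-0.2,0,0,0]
    - [-0.2,0,0,0]
    - [-0.1,0,0,0]
    - [0,0,0,0]
    - [0,0,0,0]

```text
time: 3.9
tcp_pos: [474.0, -204.9, 56.7]
orientation: [-0.0, 0.425, 0.905, 0.0]
contact_force: [0.5, -0.3, 0.3]
gripper_width: 0.005
gripper_force: 0.0
```

jog_arm:
  series:
    - [-0.2,0,0.1,0]
    - [-0.1,0,0.1,0]
    - [-0.1,0,0.1,0]
    - [0,0,0,0]
    - [0,0,0,0]

```text
time: 4.32
tcp_pos: [475.3, -206.9, 53.2]
orientation: [-0.002, 0.425, 0.905, 0.001]
contact_force: [-2.9, 4.6, 3.9]
gripper_width: 0.007
gripper_force: 2.8
```

jog_arm:
  series:
    - [-0.1,0,0,0]
    - [-0.1,0,0,0]
    - [-0.1,0,0,0]
    - [0,0,0,0]
    - [0,0,0,0]

```text
time: 4.73
tcp_pos: [475.4, -207.0, 53.1]
orientation: [-0.005, 0.425, 0.905, 0.001]
contact_force: [-8.8, 11.7, 9.4]
gripper_width: 0.005
gripper_force: 7.4
```

jog_arm:
  series:
    - [0,0,-0.3,0]
    - [0,0,-0.3,0]
    - [0,0,-0.4,0]
    - [-0.05,0,-0.4,0]
    - [-0.05,0,-0.4,0]

```text
time: 5.15
tcp_pos: [475.9, -207.7, 70.1]
orientation: [-0.005, 0.425, 0.905, 0.001]
contact_force: [-6.2, 10.4, 0.9]
gripper_width: 0.009
gripper_force: 5.8
```

Run:
```python
from h import *
import pickle
c=cam('scene'); pickle.dump(c,open('s1.pkl','wb'))
s=state();print(s['tcp_pos'],s['contact_force'])
a=c['pixels'][150:300,230:430,::-1]
cv2.imwrite('pics/s1.png',cv2.resize(a,None,fx=4,fy=4,interpolation=cv2.INTER_CUBIC))
```

```text
[ 475.99486117 -207.75928386   70.71940434] [-7.53888558 10.4415614   0.73326594]
```

View pics/s1.png

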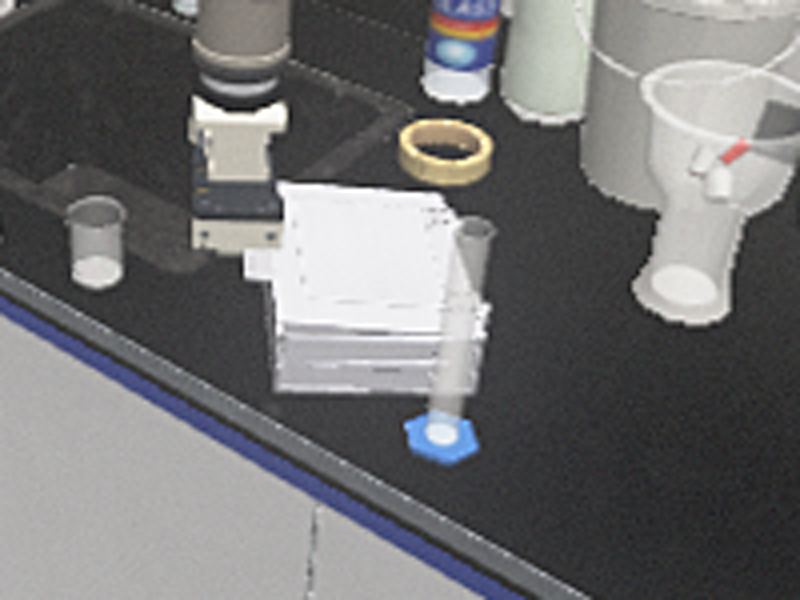

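The scene view shows the gripper at (235,180) and the lip at (258,262), with the lid just beginning to lift. I'll keep following the arc.

jog_arm:
  series:
    - [-0.04,0,-0.5,0]
    - [-0.05,0,-0.5,0]
    - [-0.05,0,-0.5,0]
    - [-0.07,0,-0.5,0]
    - [-0.09,0,-0.5,0]

```text
time: 5.62
tcp_pos: [478.5, -210.8, 95.5]
orientation: [-0.004, 0.425, 0.905, 0.001]
contact_force: [-5.0, 7.6, 0.1]
gripper_width: 0.005
gripper_force: 4.4
```

jog_arm:
  series:
    - [-0.11,0,-0.58,0]
    - [-0.14,0,-0.58,0]
    - [-0.15,0,-0.57,0]
    - [-0.17,0,-0.57,0]
    - [-0.18,0,-0.57,0]

```text
time: 6.03
tcp_pos: [484.3, -217.6, 124.7]
orientation: [-0.003, 0.425, 0.905, 0.001]
contact_force: [-3.2, 4.5, 1.3]
gripper_width: 0.007
gripper_force: 2.6
```

jog_arm:
  series:
    - [-0.21,0,-0.56,0]
    - [-0.23,0,-0.55,0]
    - [-0.25,0,-0.54,0]
    - [-0.27,0,-0.53,0]
    - [-0.28,0,-0.52,0]

```text
time: 6.45
tcp_pos: [492.8, -227.7, 152.0]
orientation: [-0.002, 0.425, 0.905, 0.001]
contact_force: [-2.4, 3.3, 1.1]
gripper_width: 0.007
gripper_force: 2.3
```

jog_arm:
  series:
    - [-0.31,0,-0.51,0]
    - [-0.33,0,-0.5,0]
    - [-0.35,0,-0.48,0]
    - [-0.36,0,-0.47,0]
    - [-0.37,0,-0.46,0]

```text
time: 6.87
tcp_pos: [503.6, -240.6, 176.6]
orientation: [-0.002, 0.425, 0.905, 0.001]
contact_force: [-5.5, 6.8, 4.8]
gripper_width: 0.003
gripper_force: 4.2
```

jog_arm:
  series:
    - [-0.35,0,-0.49,0]
    - [-0.37,0,-0.47,0]
    - [-0.39,0,-0.46,0]
    - [-0.41,0,-0.43,0]
    - [-0.42,0,-0.41,0]

```text
time: 7.28
tcp_pos: [517.2, -257.0, 199.6]
orientation: [-0.0, 0.425, 0.905, 0.0]
contact_force: [-2.6, 3.7, 3.7]
gripper_width: 0.004
gripper_force: 2.2
```

jog_arm:
  series:
    - [-0.43,0,-0.42,0]
    - [-0.45,0,-0.4,0]
    - [-0.46,0,-0.38,0]
    - [-0.48,0,-0.36,0]
    - [-0.48,0,-0.34,0]

```text
time: 7.7
tcp_pos: [532.2, -275.3, 218.5]
orientation: [0.0, 0.425, 0.905, -0.0]
contact_force: [-0.1, 0.8, -0.1]
gripper_width: 0.003
gripper_force: 0.7
```

jog_arm:
  series:
    - [-0.5,0,-0.32,0]
    - [-0.52,0,-0.3,0]
    - [-0.53,0,-0.29,0]
    - [-0.54,0,-0.27,0]
    - [-0.55,0,-0.25,0]

```text
time: 8.12
tcp_pos: [548.9, -295.6, 232.7]
orientation: [0.0, 0.425, 0.905, -0.0]
contact_force: [-0.4, 0.2, 0.9]
gripper_width: 0.004
gripper_force: 0.5
```

jog_arm:
  series:
    - [-0.55,0,-0.24,0]
    - [-0.56,0,-0.22,0]
    - [-0.57,0,-0.21,0]
    - [-0.57,0,-0.2,0]
    - [-0.58,0,-0.18,0]

```text
time: 8.53
tcp_pos: [567.0, -317.3, 243.1]
orientation: [-0.0, 0.425, 0.905, -0.0]
contact_force: [-0.1, -0.1, 0.1]
gripper_width: 0.005
gripper_force: 0.3
```

jog_arm:
  series:
    - [-0.58,0,-0.16,0]
    - [-0.58,0,-0.14,0]
    - [-0.59,0,-0.12,0]
    - [-0.59,0,-0.1,0]
    - [-0.59,0,-0.08,0]

```text
time: 8.95
tcp_pos: [585.7, -339.9, 249.1]
orientation: [0.0, 0.425, 0.905, 0.0]
contact_force: [0.8, 0.5, 0.4]
gripper_width: 0.003
gripper_force: 0.2
```

Run:
```python
from h import *
import pickle
c=cam('scene')
s=state();print(s['tcp_pos'],s['contact_force'])
a=c['pixels'][100:275,230:430,::-1]
cv2.imwrite('pics/s2.png',cv2.resize(a,None,fx=3.4,fy=3.4,interpolation=cv2.INTER_CUBIC))
```

```text
[ 586.12491348 -340.71008428  248.91461478] [-1.33793589 -0.55296077  0.05908719]
```

View pics/s2.png

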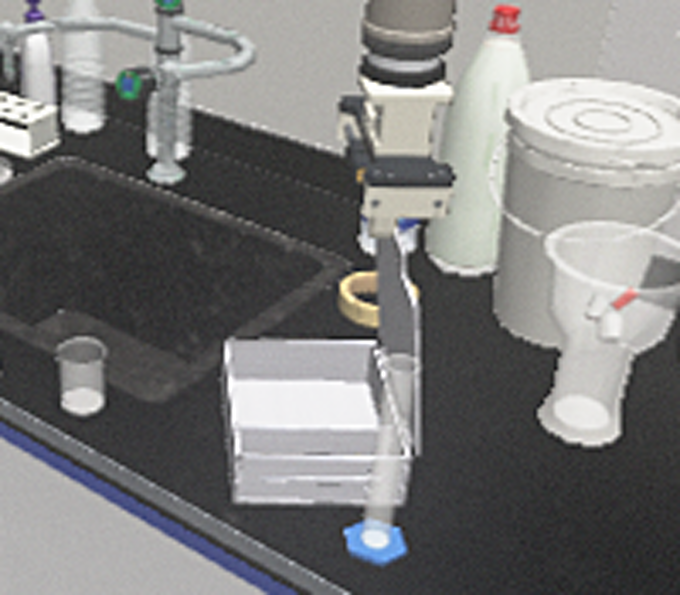

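The lid stands nearly upright at (405,300), and the beaker and cylinder are undisturbed. I'll ease it slowly past upright.

jog_arm:
  series:
    - [-0.55,0,-0.06,0]
    - [-0.5,0,-0.05,0]
    - [-0.5,0,-0.04,0]
    - [-0.5,0,-0.02,0]
    - [-0.45,0,0,0]

```text
time: 9.42
tcp_pos: [601.6, -359.1, 250.7]
orientation: [0.0, 0.425, 0.905, 0.0]
contact_force: [1.0, 0.2, 0.3]
gripper_width: 0.008
gripper_force: 0.1
```

jog_arm:
  series:
    - [-0.45,0,0,0]
    - [-0.45,0,0,0]
    - [-0.45,0,0,0]
    - [-0.45,0,0.05,0]
    - [-0.45,0,0.05,0]

```text
time: 9.83
tcp_pos: [616.0, -376.3, 249.7]
orientation: [0.0, 0.425, 0.905, 0.0]
contact_force: [-0.1, 0.2, -0.8]
gripper_width: 0.007
gripper_force: 0.0
```

jog_arm:
  series:
    - [-0.45,0,0.05,0]
    - [-0.45,0,0.05,0]
    - [-0.45,0,0.05,0]
    - [-0.45,0,0.05,0]
    - [-0.4,0,0.1,0]

```text
time: 10.25
tcp_pos: [630.0, -393.3, 246.7]
orientation: [0.0, 0.425, 0.905, 0.0]
contact_force: [-0.6, -0.0, 0.2]
gripper_width: 0.002
gripper_force: 0.0
```

jog_arm:
  series:
    - [-0.3,0,0.1,0]
    - [-0.3,0,0.1,0]
    - [-0.3,0,0.1,0]
    - [-0.2,0,0,0]
    - [-0.1,0,0,0]

```text
time: 10.67
tcp_pos: [637.5, -402.3, 243.5]
orientation: [-0.0, 0.425, 0.905, 0.0]
contact_force: [0.1, 0.9, 0.3]
gripper_width: 0.005
gripper_force: 0.0
```

jog_arm:
  series:
    - [1.5,0,-0.2,0]
    - [3.5,0,0,0]
    - [3.5,0,0,0]
    - [3.5,0,0,0]
    - [3.5,0,0,0]

```text
time: 11.08
tcp_pos: [537.1, -281.5, 245.8]
orientation: [0.0, 0.425, 0.905, 0.0]
contact_force: [0.7, -0.3, 0.8]
gripper_width: 0.003
gripper_force: 0.0
```

jog_arm:
  series:
    - [3.5,0,0,0]
    - [3.5,0,0,0]
    - [3,0.8,0,0]
    - [2.8,1.6,0,0]
    - [2.8,2,0,0]
  jaw: 145

```text
time: 11.5
tcp_pos: [471.6, -133.7, 246.4]
orientation: [0.001, 0.426, 0.905, -0.0]
contact_force: [2.5, 0.7, 0.8]
gripper_width: 0.32
gripper_force: 0.0
```

jog_arm:
  series:
    - [2.8,1.8,0,0]
    - [2.8,1.8,0,0]
    - [2.8,1.8,0,0]
    - [2.8,1.8,0,0]
    - [2.8,1.8,0,0]

```text
time: 11.92
tcp_pos: [452.3, 32.1, 246.3]
orientation: [0.001, 0.425, 0.905, 0.0]
contact_force: [0.1, 0.5, 0.1]
gripper_width: 0.434
gripper_force: 0.0
```

jog_arm:
  series:
    - [2.8,1.8,0,0]
    - [2.8,1.8,0,0]
    - [2.8,1.8,0,0]
    - [2.8,1.8,0,0]
    - [0,0,0,0]

```text
time: 12.33
tcp_pos: [435.7, 167.5, 246.2]
orientation: [-0.0, 0.423, 0.906, 0.001]
contact_force: [-0.6, 0.4, -0.3]
gripper_width: 0.429
gripper_force: 0.0
```

jog_arm:
  series:
    - [0,0,0,0.098]
    - [0,0,0,0.098]
    - [0,0,0,0.098]
    - [0,0,0,0.098]
    - [0,0,0,0.098]

```text
time: 12.75
tcp_pos: [436.8, 162.4, 246.0]
orientation: [0.0, 0.634, 0.773, 0.0]
contact_force: [-0.1, 0.7, -0.4]
gripper_width: 0.433
gripper_force: 0.0
```

Run:
```python
from h import *
import pickle
state()
w=cam('wrist'); t=cam('top'); pickle.dump((w,t),open('w2.pkl','wb'))
s=state(); print(s['tcp_pos'],s['orientation'],s['joint_positions'])
a=cv2.resize(w['pixels'][:,:,::-1],(800,600),interpolation=cv2.INTER_CUBIC)
b=cv2.resize(t['pixels'][140:260,290:450,::-1],(240,180),interpolation=cv2.INTER_CUBIC)
a[420:600,560:800]=b   # lid check inset
cv2.imwrite('pics/w2.png',a)
```

```text
[436.85092068 162.36968014 246.04312457] [2.41874618e-04 6.32690139e-01 7.74404988e-01 2.08693846e-04] [ 1.91256878e-01  2.17206146e-01  1.64352206e+00 -1.09135282e-04
  1.28023414e+00 -9.46389854e-03]
```

View pics/w2.png

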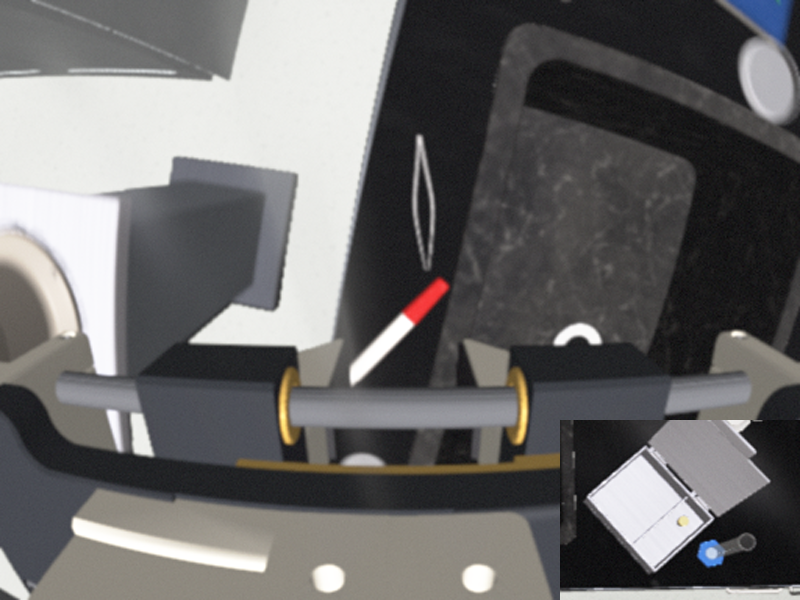

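The lid rests open in the inset. The forceps run from (419,135) to (428,269) in the wrist view, with their middle near (424,203).

Run:
```python
from h import *
import pickle
w,t=pickle.load(open('w2.pkl','rb')); s=state()
W=lambda u,v,z:ray(w,(u+.5)*.64-.5,(v+.5)*.64-.5,z,True)
a,b,m=W(419,135,5),W(428,269,5),W(424.5,203,5)
d=a-b; print(a,b,m,np.linalg.norm(d),np.degrees(np.arctan2(d[1],d[0])))
A=R.from_quat(np.r_[s['orientation'][1:],s['orientation'][0]]).as_matrix()
print('toolx',np.degrees(np.arctan2(A[1,0],A[0,0])))
c=(a+b)/2; print('mid',c,'delta tool(mm)',A.T@(np.r_[c[:2],3]-s['tcp_pos']))
```

```text
[431.4328314  262.12037628   5.        ] [462.53500653 149.53966639   5.        ] [447.67834327 205.70944254   5.        ] 116.79795177510661 105.44364361474176
toolx 101.50224090221955
mid [446.98391896 205.83002133   5.        ] delta tool(mm) [ 40.59380572  18.44281485 243.05029279]
```

jog_arm:
  series:
    - [0,0,0,-0.068]
    - [2,1.1,2.4,0]
    - [1.9,1,3,0]
    - [0,0,3.5,0]
    - [0,0,3.5,0]

```text
time: 13.27
tcp_pos: [447.1, 206.7, 121.0]
orientation: [0.001, 0.604, 0.797, 0.001]
contact_force: [1.1, 0.4, -0.9]
gripper_width: 0.434
gripper_force: 0.0
```

jog_arm:
  series:
    - [0,0,3.5,0]
    - [0,0,3,0]
    - [0,0,2,0]
    - [0,0,0.9,0]
    - [0,0,0,0]

```text
time: 13.68
tcp_pos: [445.6, 205.5, 26.2]
orientation: [-0.001, 0.605, 0.796, -0.001]
contact_force: [-1.1, -1.0, -0.0]
gripper_width: 0.436
gripper_force: 0.0
```

jog_arm:
  series:
    - [0,0,0,0]
    - [0,0,0,0]
    - [0,0,0,0]
    - [0,0,0,0]
    - [0,0,0,0]

```text
time: 14.1
tcp_pos: [447.1, 206.2, 28.7]
orientation: [0.001, 0.605, 0.796, 0.001]
contact_force: [-0.7, -0.6, -0.6]
gripper_width: 0.428
gripper_force: 0.0
```

jog_arm:
  series:
    - [0,0,1,0]
    - [0,0,0.8,0]
    - [0,0,0.5,0]
    - [0,0,0.2,0]
    - [0,0,0,0]

```text
time: 14.52
tcp_pos: [445.9, 205.8, 1.7]
orientation: [-0.001, 0.605, 0.796, -0.001]
contact_force: [-0.3, 0.4, -0.5]
gripper_width: 0.426
gripper_force: 0.0
```

jog_arm:
  series:
    - [0,0,0,0]
    - [0,0,0,0]
    - [0,0,0,0]
    - [0,0,0,0]
    - [0,0,0,0]
  jaw: 255
  force: 12

```text
time: 14.93
tcp_pos: [446.7, 206.1, 2.9]
orientation: [0.0, 0.606, 0.796, 0.0]
contact_force: [-0.2, 0.2, 0.4]
gripper_width: 0.172
gripper_force: 12.0
```

jog_arm:
  series:
    - [0,0,0,0]
    - [0,0,0,0]
    - [0,0,0,0]
    - [0,0,0,0]
    - [0,0,0,0]

```text
time: 15.35
tcp_pos: [446.7, 206.1, 2.9]
orientation: [0.0, 0.605, 0.796, 0.0]
contact_force: [-0.0, -0.5, 3.3]
gripper_width: 0.175
gripper_force: 12.0
```

jog_arm:
  series:
    - [0,0,-1,0]
    - [0,0,-2,-0.1]
    - [0,0,-3,-0.11]
    - [0,0,-3.5,-0.11]
    - [0,0,-3.5,-0.1]

```text
time: 15.77
tcp_pos: [445.8, 205.8, 134.3]
orientation: [-0.001, 0.424, 0.906, -0.0]
contact_force: [1.4, -0.5, 0.3]
gripper_width: 0.176
gripper_force: 12.0
```

jog_arm:
  series:
    - [-1.2,-0.6,0,0]
    - [-2.4,-1.1,0,0]
    - [-3,-1.4,0,0]
    - [-3,-1.4,0,0]
    - [-3,-1.4,0,0]

```text
time: 16.18
tcp_pos: [481.2, 70.1, 133.4]
orientation: [0.0, 0.426, 0.905, 0.0]
contact_force: [-0.0, 0.3, -0.9]
gripper_width: 0.176
gripper_force: 12.0
```

jog_arm:
  series:
    - [-3,-1.4,0,0]
    - [-3,-1.4,0,0]
    - [-3,-1.4,0,0]
    - [-3,-1.4,0,0]
    - [-3,-1.4,0,0]

```text
time: 16.6
tcp_pos: [522.7, -90.6, 133.2]
orientation: [-0.0, 0.426, 0.905, 0.0]
contact_force: [-0.1, 0.4, -0.7]
gripper_width: 0.175
gripper_force: 12.0
```

jog_arm:
  series:
    - [-3,-1.4,0,0]
    - [-3,-1.4,0,0]
    - [-3,-1.4,0,0]
    - [-3,-1.2,0,0]
    - [-2,-0.8,0,0]

```text
time: 17.02
tcp_pos: [564.2, -239.4, 133.1]
orientation: [0.0, 0.427, 0.904, -0.0]
contact_force: [-0.5, -0.7, 0.0]
gripper_width: 0.173
gripper_force: 12.0
```

jog_arm:
  series:
    - [-1.3,-0.5,0,0]
    - [0,0,0,0]
    - [0,0,0,0]
    - [0,0,0,0]
    - [0,0,0,0]

```text
time: 17.43
tcp_pos: [568.2, -248.3, 132.9]
orientation: [-0.0, 0.426, 0.905, 0.0]
contact_force: [-0.4, -0.2, -0.2]
gripper_width: 0.171
gripper_force: 12.0
```

Run:
```python
from h import *
import pickle
t=cam('top'); w=cam('wrist'); pickle.dump((w,t),open('w3.pkl','wb'))
s=state(); print(s['tcp_pos'],s['orientation'],s['gripper_width'])
# wide bay and box rim prediction with tool axis
o=np.array([553.6,-301.]);ux=np.array([.637,-.771]);uy=np.array([.771,.637])
for n,(bx,by,z) in {'bayFL':(-81,101,60),'bayBL':(81,101,60),'bayBR':(81,-101,60),'bayFR':(-81,-101,60)}.items(): print(n,proj(t,[*(o+bx*ux+by*uy),z]))
a=cv2.resize(t['pixels'][140:260,290:430,::-1],None,fx=4,fy=4,interpolation=cv2.INTER_CUBIC)
for (bx,by) in [(-81,101),(81,101),(81,-101),(-81,-101)]:
    p=(proj(t,[*(o+bx*ux+by*uy),60])[0]-[290,140]+.5)*4-.5; cv2.circle(a,tuple(int(x) for x in p),4,(0,0,255),1)
cv2.imwrite('pics/t3.png',a)
```

```text
[ 568.388963   -248.51032314  132.96878197] [-9.29100531e-05  4.25761499e-01  9.04835414e-01  1.03331782e-04] 0.17243377100539775
bayFL [[309.26841045 190.59477112]]
bayBL [[346.9037379  158.43694726]]
bayBR [[390.64130809 205.626391  ]]
bayFR [[352.76842265 239.16833509]]
```

View pics/t3.png

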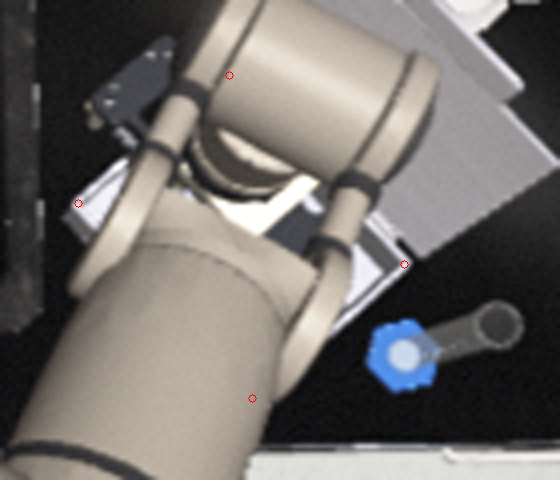

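The predicted rim corners match the visible ones at (78,203) and (404,264), and the cylinder and lid are clear. I'll shift to the middle of the bay and lower.

jog_arm:
  series:
    - [-1,-0.4,0,0]
    - [-1,-0.4,0,0]
    - [-0.6,-0.3,1,0]
    - [0,0,2,0]
    - [0,0,2,0]

```text
time: 17.95
tcp_pos: [577.0, -278.3, 81.9]
orientation: [0.001, 0.427, 0.904, -0.0]
contact_force: [0.3, -0.2, -0.7]
gripper_width: 0.172
gripper_force: 12.0
```

jog_arm:
  series:
    - [0,0,2,0]
    - [0,0,2,0]
    - [0,0,1,0]
    - [0,0,0.5,0]
    - [0,0,0,0]

```text
time: 18.37
tcp_pos: [576.0, -276.7, 26.3]
orientation: [-0.001, 0.426, 0.905, 0.0]
contact_force: [-0.4, 0.2, -1.0]
gripper_width: 0.171
gripper_force: 12.0
```

jog_arm:
  series:
    - [0,0,0.3,0]
    - [0,0,0.3,0]
    - [0,0,0.2,0]
    - [0,0,0.2,0]
    - [0,0,0,0]

```text
time: 18.78
tcp_pos: [576.5, -276.6, 17.7]
orientation: [0.0, 0.426, 0.905, 0.0]
contact_force: [-0.2, 0.9, -0.5]
gripper_width: 0.174
gripper_force: 12.0
```

jog_arm:
  series:
    - [0,0,0.3,0]
    - [0,0,0.3,0]
    - [0,0,0.2,0]
    - [0,0,0,0]
    - [0,0,0,0]

```text
time: 19.2
tcp_pos: [576.4, -276.6, 9.4]
orientation: [-0.0, 0.426, 0.905, 0.0]
contact_force: [-0.2, -0.1, -0.5]
gripper_width: 0.172
gripper_force: 12.0
```

jog_arm:
  series:
    - [0,0,0.1,0]
    - [0,0,0.1,0]
    - [0,0,0,0]
    - [0,0,0,0]
    - [0,0,0,0]

```text
time: 19.62
tcp_pos: [576.6, -276.7, 7.7]
orientation: [0.0, 0.426, 0.905, 0.0]
contact_force: [-0.2, -0.1, -0.1]
gripper_width: 0.175
gripper_force: 12.0
```

jog_arm:
  series:
    - [0,0,0.1,0]
    - [0,0,0.05,0]
    - [0,0,0,0]
    - [0,0,0,0]
    - [0,0,0,0]

```text
time: 20.03
tcp_pos: [576.7, -276.8, 6.9]
orientation: [0.0, 0.426, 0.905, -0.0]
contact_force: [-1.7, 0.4, 5.7]
gripper_width: 0.179
gripper_force: 12.0
```

jog_arm:
  series:
    - [0,0,0,0]
    - [0,0,0,0]
    - [0,0,0,0]
    - [0,0,0,0]
    - [0,0,0,0]
  jaw: 160

```text
time: 20.45
tcp_pos: [576.4, -276.6, 5.9]
orientation: [-0.0, 0.426, 0.905, 0.0]
contact_force: [-0.6, 0.6, -1.5]
gripper_width: 0.37
gripper_force: 0.0
```

jog_arm:
  series:
    - [0,0,-0.5,0]
    - [0,0,-1,0]
    - [0,0,-2,0]
    - [0,0,-3,0]
    - [0,0,-3,0]

```text
time: 20.87
tcp_pos: [576.2, -276.5, 102.5]
orientation: [-0.001, 0.426, 0.905, 0.0]
contact_force: [0.5, 0.1, 0.1]
gripper_width: 0.375
gripper_force: 0.0
```

jog_arm:
  series:
    - [0,0,-3,0]
    - [2,0,-2,0]
    - [3.5,0,0,0]
    - [3.5,0,0,0]
    - [3.5,0,0,0]

```text
time: 21.28
tcp_pos: [496.2, -179.5, 152.6]
orientation: [0.001, 0.427, 0.904, 0.0]
contact_force: [-0.5, 0.9, -0.5]
gripper_width: 0.371
gripper_force: 0.0
```

jog_arm:
  series:
    - [3.5,1,0,0]
    - [3.5,1,0,0]
    - [3.5,1,0,0]
    - [3.5,1,0,0]
    - [2,0,0,0]

```text
time: 21.7
tcp_pos: [424.6, -28.6, 152.2]
orientation: [0.0, 0.426, 0.905, 0.001]
contact_force: [-0.7, -0.5, -0.9]
gripper_width: 0.376
gripper_force: 0.0
```

Run:
```python
from h import *
import pickle
t0=pickle.load(open('c0.pkl','rb'))['top']; t2=pickle.load(open('w2.pkl','rb'))[1]
t=cam('top'); s=state(); print(s['tcp_pos'],s['time'])
o=np.array([553.6,-301.]);ux=np.array([.637,-.771]);uy=np.array([.771,.637])
d=np.abs(t['pixels'].astype(int)-t2['pixels']).max(2)
# forceps: diff vs image with the empty open box, inside bay floor
m=np.zeros(d.shape,np.uint8)
P=np.array([proj(t,[*(o+bx*ux+by*uy),6])[0] for bx,by in [(-78,98),(78,98),(78,-28),(-78,-28)]])
cv2.fillPoly(m,[P.round().astype(int)],1)
ys,xs=np.nonzero((d>25)&(m>0)); print(len(xs))
Q=np.array([ray(t,x,y,8)[:2]-o for x,y in zip(xs,ys)]); B=np.c_[Q@ux,Q@uy]
print(B.min(0),B.max(0),B.mean(0))
# bystanders: change vs before, round beaker, cylinder, lid
for n,p,ref in [('beaker',(443,-74,35),t0),('cyl',(461,-439,0),t0),('lid',(640,-406,180),t2)]:
    u,v=proj(t,p)[0].astype(int); e=np.abs(t['pixels'][v-14:v+15,u-14:u+15].astype(int)-ref['pixels'][v-14:v+15,u-14:u+15]).max(2); print(n,u,v,(e>30).sum(),e.max())
```

```text
[422.24385575 -27.18694083 151.91669282] 21.75
1
[-47.83384318  31.60608394] [-47.83384318  31.60608394] [-47.83384318  31.60608394]
beaker 278 234 767 242
cyl 389 228 49 146
lid 393 160 0 9
```

jog_arm:
  series:
    - [3,2,0,0]
    - [3,2,0,0]
    - [3,2,0,0]
    - [3,2,0,0]
    - [3,2,0,0]

```text
time: 22.17
tcp_pos: [407.7, 149.4, 152.3]
orientation: [0.001, 0.427, 0.904, 0.001]
contact_force: [0.6, 0.0, -0.0]
gripper_width: 0.374
gripper_force: 0.0
```

jog_arm:
  series:
    - [3,1,0,0]
    - [3,1,0,0]
    - [0,0,0,0]
    - [0,0,0,0]
    - [0,0,0,0]

```text
time: 22.58
tcp_pos: [385.3, 206.8, 151.8]
orientation: [0.001, 0.426, 0.905, 0.0]
contact_force: [0.2, 0.2, -0.3]
gripper_width: 0.372
gripper_force: 0.0
```

Run:
```python
from h import *
import pickle
t0=pickle.load(open('c0.pkl','rb'))['top']; t2=pickle.load(open('w2.pkl','rb'))[1]
t=cam('top'); s=state(); print(s['tcp_pos'],s['time'])
o=np.array([553.6,-301.]);ux=np.array([.637,-.771]);uy=np.array([.771,.637])
d=cv2.GaussianBlur(np.abs(t['pixels'].astype(np.float32)-t2['pixels']).max(2),(3,3),0)
m=np.zeros(d.shape,np.uint8)
P=np.array([proj(t,[*(o+bx*ux+by*uy),6])[0] for bx,by in [(-78,98),(78,98),(78,-28),(-78,-28)]])
cv2.fillPoly(m,[P.round().astype(int)],1)
print(np.percentile(d[m>0],[50,90,99]))
for th in (8,12):
    ys,xs=np.nonzero((d>th)&(m>0)); Q=np.array([ray(t,x,y,8)[:2]-o for x,y in zip(xs,ys)]); B=np.c_[Q@ux,Q@uy]
    print(th,len(xs),np.percentile(B,[2,50,98],axis=0).round(0).tolist())
for n,p,h in [('beaker',(443,-74,35),16),('cyl',(461,-439,0),11),('cyltop',(461,-440,211),8),('lid',(640,-406,180),14)]:
    u,v=proj(t,p)[0].astype(int)
    for r in (t0,t2):
        e=np.abs(t['pixels'][v-h:v+h+1,u-h:u+h+1].astype(int)-r['pixels'][v-h:v+h+1,u-h:u+h+1]).max(2)
        print(n,(e>30).sum(),e.max(),end=' | ')
```

```text
[385.40065132 206.31660738 151.6880402 ] 22.6333
[3.8125   4.6875   6.548125]
8 1 [[-48.0, 32.0], [-48.0, 32.0], [-48.0, 32.0]]Traceback (most recent call last):
  File "<stdin>", line 12, in <module>
ValueError: matmul: Input operand 1 has a mismatch in its core dimension 0, with gufunc signature (n?,k),(k,m?)->(n?,m?) (size 2 is different from 0)
```

Run:
```python
from h import *
import pickle
c0=pickle.load(open('c0.pkl','rb')); t0=c0['top']; t2=pickle.load(open('w2.pkl','rb'))[1]
F=[capture('top') for _ in range(12)]; t=F[0]; A=np.mean([f['pixels'] for f in F],0).mean(2)
o=np.array([553.6,-301.]);ux=np.array([.637,-.771]);uy=np.array([.771,.637])
bx=np.arange(-78,79,6);by=np.arange(-28,99,4)
G=np.array([[proj(t,[*(o+x*ux+y*uy),7])[0] for x in bx] for y in by],np.float32)
S=cv2.remap(A.astype(np.float32),G[...,0],G[...,1],cv2.INTER_LINEAR)
for y,r in zip(by,S): print(y,*r.astype(int))
for n,p,h in [('beaker',(443,-74,35),16),('cyl',(461,-439,0),11),('cyltop',(461,-440,211),8),('lid',(640,-406,180),14)]:
    u,v=proj(t,p)[0].astype(int)
    for r in (t0,t2):
        e=np.abs(A[v-h:v+h+1,u-h:u+h+1]-r['pixels'].mean(2)[v-h:v+h+1,u-h:u+h+1]); print(n,(e>30).sum(),int(e.max()),end=' | ')
```

```text
-28 96 219 241 238 240 240 239 240 238 237 241 238 238 239 238 239 238 239 237 237 237 237 238 238 235 235 225
-24 98 232 241 239 240 240 240 240 239 238 241 239 238 239 239 239 239 241 238 238 238 238 239 239 238 236 226
-20 96 232 242 239 240 240 239 240 239 238 241 240 238 239 239 239 239 240 238 238 238 238 238 239 238 236 227
-16 93 214 241 239 239 240 240 240 239 238 240 239 238 239 239 239 239 240 238 238 238 238 238 239 238 236 230
-12 93 212 241 239 240 240 240 240 239 238 240 240 238 239 239 239 239 240 238 238 238 238 238 239 238 236 229
-8 95 210 234 239 240 240 240 240 239 238 241 240 238 239 239 240 239 240 238 238 238 238 238 239 238 236 226
-4 96 214 238 239 240 240 240 240 239 238 241 240 238 239 239 240 239 240 239 239 238 239 238 239 238 236 230
0 98 217 233 239 240 240 240 240 239 238 241 240 239 239 239 240 240 240 239 239 239 239 239 239 239 236 233
4 95 208 239 239 240 240 240 240 239 238 241 240 238 239 239 240 240 241 239 239 239 239 239 239 239 237 234
8 93 207 240 239 240 240 240 240 239 238 241 240 239 240 240 240 240 241 239 239 239 240 239 239 239 237 23
[... 1828 characters left out ...]
42 241 241 242 242 242 242 242 240 240 241 236
80 100 216 241 240 242 242 242 242 241 240 242 242 242 241 242 242 241 241 242 241 242 242 242 240 241 241 236
84 98 214 236 240 242 242 242 242 241 240 242 242 242 241 242 242 241 241 242 241 243 242 242 240 240 241 234
88 99 219 239 240 242 242 242 242 240 240 241 242 241 241 242 242 241 241 242 241 243 243 242 240 240 241 232
92 100 219 236 240 242 242 242 242 240 240 241 242 242 241 242 242 241 241 242 241 243 242 242 240 241 242 231
96 96 211 239 240 242 242 243 242 240 241 241 242 242 242 242 243 241 242 242 241 243 243 242 240 241 242 230
beaker 0 10 | beaker 0 9 | cyl 11 139 | cyl 0 10 | cyltop 0 9 | cyltop 0 7 | lid 831 160 | lid 0 11 |
```

The averaged top view shows the forceps in the bay, roughly from x = −66 to 45 mm and y = 24 to 40 mm in box coordinates. The lid is open, and the beaker and cylinder haven't moved.

```bash
python3 -c "
from rig import *
print(hand_in())"
```

```text
the job is handed in; nothing more can be done
None
```

The lid is open and resting on its stop, the forceps were set down and released in the wide compartment, the beaker and cylinder did not move, and the job is handed in; no verdict came back.

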